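# Ballast the filming stand and lock its outrigger leg at the mark

## Task

Set up the little filming stand: lay the wide steel disc flat and centred on the stand's round plate, then the narrow disc centred on top of it. Then draw the spring-loaded leg out by its T-foot until its pointer meets the rib of the length mark, and, holding it there, squeeze the open cam lever flat against the leg with your other finger on the leg's far side. Finish still holding lever and leg squeezed together at the mark, since the leg springs back when let go, and leave the stack and the other things on the trolley where they are.

Things in the scene. Friction and masses are not known exactly. Their poses are not given: they have to be found in the camera images.
- wide_disc_mid (a point): middle of the wide ballast disc: loose dark steel disc, 66 mm across, 16 mm thick, about 0.4 kg, lying flat on the trolley top (so this point is 8 mm above what it lies on); z is its axis
- narrow_disc_mid (a point): middle of the narrow ballast disc: the same but 54 mm across, 16 mm thick, about 0.27 kg; it and the wide disc may be in either place
- ballast (a point): centre of the top face of the stand's round plate, 80 mm across, 18 mm above the trolley top. Its axes are the stand's: the leg slides out along -y, the lever is on the leg's -x side. The stand is fixed. Its sleeve (36 mm wide, 60 mm high) stands 70 to 130 mm off in -y, a 133 mm tall mast with a phone clamp 125 mm off in +x and 30 mm in -y: close on discs here along the stand's x
- leg: the sliding leg: aluminium tube 20 mm wide (x), 22 to 50 mm above the trolley top, lying along the stand's y. Axes as the stand's; origin on the tube's middle line, at trolley-top height, 213 mm in +y from the T-foot's inner face. A spring pulls it in with 4 to 5.5 N at all times, even with the lever closed. It slides 0 to 95 mm and starts fully in
- foot_face (a point): on the tube's middle line, 36 mm above the trolley top, where the tube meets the inner face of the T-foot, a black crossbar from x = -65 to +45 mm, 4 to 58 mm high; moves with the leg. Push this face in -y with fingers put down either side of tube and lever to draw the leg out. The tube is bare for 61 mm from here to the lever's collar, with free space below and beside it
- pointer (a point): tip of the small steel pointer on the +x end of the T-foot, 24 mm above the trolley top; moves with the leg; axes as the stand's
- mark_rib (a point): top middle of the length mark: an upright rib 4 mm thick (y), 24 mm long (x), 24 mm high, on the scale bar beside the leg. The pointer tip must come level with it along the stand's y, its tip then about 5 mm from the rib's end in x. It does not move, and stands 35 to 75 mm farther out (-y) than the pointer at the start
- lever (a joint): opening angle of the cam lever, rad: 0 = closed, flat along the tube; starts open at 0.36 to 0.5; it stops at 0 and at 0.6 and stays where it is left (about 1 N at its tip moves it)
- lever_bar: the cam lever itself; origin on its hinge pin, the bar running along its -y
- lever_tip (a point): free end of the cam lever, mid thickness and height: a steel bar 66 mm long, 8 mm thick, 19 to 53 mm above the trolley top, on an upright pin at the leg's collar, x = -14.5, y = +68 mm from point foot_face, its tip toward the T-foot. Closed, its outer face is at x = -18.5 mm: lever and tube together measure 28.5 mm (x = -18.5 to +10). Open, it reaches up to 50 mm from the tube's middle line
- mug_rim (a point): bystander: centre of the mouth of a white mug, 82 mm across, 95 mm high
- ball_center (a point): bystander: centre of an orange massage ball, 64 mm, resting in the blue collar
- collar: bystander: blue plastic collar, a ring 84 mm across, 28 mm high, under the ball; origin at its underside
- shaker: bystander: clear shaker with black lid, 90 mm across, 180 mm high; origin at its underside
- hex_key: bystander: chrome hex key, 120 mm long, 8 mm thick, lying flat
- chalk_tin: bystander: aluminium tin 70 x 100 x 35 mm; origin at its underside
- wide_disc: the wide disc (origin at its underside)
- narrow_disc: the narrow disc (origin at its underside)
Mind the look-alikes: they are no part of the job. Leave any pink look-alike of the wide_disc alone. Leave any pink look-alike of the narrow_disc alone.

How it is judged (in metres and radians):
On the way, in this order (a step that is already met when the one before it is completed fails the run):
1. the wide disc lies flat and centred on the round plate, let go (horizontal distance between wide_disc_mid and ballast below 0.007 m and height (world z) of wide_disc_mid between 0.022 and 0.03 m and angle between wide_disc_mid's own z axis and vertical below 0.06 rad and contact force between the fingers and wide_disc below 0.1 N and linear speed of wide_disc below 0.02 m/s), for 0.2 s.
2. the narrow disc lies flat and centred on the wide one, let go (horizontal distance between wide_disc_mid and ballast below 0.007 m and height (world z) of wide_disc_mid between 0.022 and 0.03 m and angle between each of wide_disc_mid, narrow_disc_mid's own z axis and vertical below 0.06 rad and horizontal distance between narrow_disc_mid and wide_disc_mid below 0.007 m and height (world z) of narrow_disc_mid between 0.038 and 0.046 m and contact force between the fingers and narrow_disc below 0.1 N and linear speed of narrow_disc below 0.02 m/s), for 0.2 s.
3. the leg is drawn out to the mark with the lever still open (y of pointer in the frame of mark_rib between -0.005 and 0.005 m and value of joint lever above 0.25 rad), for 0.2 s.
4. the lever is closed with the leg at the mark (y of pointer in the frame of mark_rib between -0.005 and 0.005 m and value of joint lever below 0.06 rad), for 0.2 s.
At the end, for the whole second after the job is handed in: wide disc flat within 7 mm of the round plate's centre, narrow disc flat on it within 7 mm of its centre, both let go and still; the leg at rest with its pointer within 5 mm of the mark's rib; the lever within 0.06 rad of closed; the fingers still press on lever and leg with over 3 N (all of step 2 and all of step 4 and contact force between the fingers and wide_disc below 0.1 N and linear speed of wide_disc below 0.02 m/s and contact force between the fingers and lever_bar above 3 N and contact force between the fingers and leg above 3 N and linear speed of leg below 0.01 m/s); the arm keeps its last pose, push and grip.
It fails at once if the lever is closed while the leg is away from the mark (value of joint lever below 0.18 rad and (y of pointer in the frame of mark_rib above 0.009 m or y of pointer in the frame of mark_rib below -0.009 m)).
It fails at once if a bystander is shoved aside or knocked over (distance of any of mug_rim, ball_center, shaker, collar, hex_key, chalk_tin from where it was at the start of the episode above 0.03 m).
It fails at once if the length mark is shifted (distance of mark_rib from where it was at the start of the episode above 0.004 m).
It also fails if it takes over 72 s, if anything falls off the work surface, if the arm or the gripper's body presses on something with over 40 N, if the wrist force passes 120 N, or if a joint passes its speed limit or range.

## Robot

A 7-joint arm with a two-finger parallel gripper is mounted at the origin on the work surface. World frame = base frame: x ahead of the robot, y to its left, z up, the work surface at z = 0. Lengths are in mm, angles in degrees, forces in N, time in s.
With the tool pointing down it reaches from about 400 to 875 mm from the base axis. Payload 6.5 kg.
Tool frame: the origin (TCP) lies midway between the tips of the shut fingers; the grasp point (between the pads) lies 19 mm behind it (env.pinch_z is the distance from the TCP to the grasp point, in mm); z points along the fingers, y is the line along which they close (so a half turn about z gives the same grasp; the last joint's range is limited). The gripper opens to 85 mm and grips with 20 to 120 N. Pads are 22 mm wide; open, the fingers measure 114 mm over their backs; the gripper's body (76 mm by 85 mm) begins 54 mm behind the grasp point. The pads swing forward as they close: fully open they stand 13 mm farther back than shut.
Start: joints at [65.363, 30.733, -0.252, 88.115, 0.149, 61.152, -4.079], TCP at [231.284, -607.452, 231.29] pointing down, gripper open.
Joint ranges: [-154.64, 154.64], [-21.42, 123.67], [-72.66, 72.17], [13.99, 137.28], [-74.86, 254.86], [10.95, 109.41], [-158.01, 158.01]. Speed limits (degrees/s): [136.94, 136.94, 180, 180, 180, 180, 180].

## Interface

Orientations are given as [roll, pitch, yaw] about the fixed x, y, z axes, in that order (R = Rz(yaw) Ry(pitch) Rx(roll)).
In Python, from workcell import env, planner, optics gives the robot as it stands. Calls block until the motion is done:
- env.goto(position, orientation): joint-space move of the TCP to a pose.
- env.servo_line(position, speed=150, orientation=None): straight line of the TCP; orientation=None keeps the orientation; speed is the mean speed in mm/s.
- env.move_j(angles): joint-space move.
- env.move_gripper(opening, force=None): opening from 0.0 (shut) to 1.0 (fully open); force is the grip in N (None keeps the last); returns when the fingers have stopped.
- env.dwell(seconds).
- planner.solve_ik(position, orientation): joint angles nearest the present ones, or None.
- env.get_state(): the state.
- optics.snapshot(name): name is "scene" or "top" or "wrist"; returns the picture (420x560x3 uint8, red, green, blue); there is no depth.
- optics.camera_info(name): a dict with "vertical_fov" (degrees; the focal length in pixels is half the picture's height over the tangent of half this angle, whatever the lens; pixels are square), "cx", "cy" (the principal point, pixels), "world_to_cam" (4x4, takes a point from world to camera coordinates); the wrist camera has in their place "T_tool_cam" (4x4, takes a point from camera to tool coordinates, whose origin is the TCP and whose axes are the flange's). Camera axes: x right, y down, z forward; pixel columns grow to the right and rows downward; lengths in mm; the calibration is good to about 2 mm. A picture is of the moment at which its call begins: read the wrist's pose just before it. camera_info takes no time and is no camera call.
A pose or a line that the arm cannot do raises env.PlanningError and nothing moves.
- env.job_done(): hands the job in; it is judged then, once.
Trained networks look in the newest picture that a camera, given by its name, has taken for a name from the list of things; names that differ only in an ending like _2 or _b are one class to them, and where a whole thing is asked for, a point or a joint stands for the part that bears it (a point fixed in the world has none). Each returns a list of dicts, best first, with "conf" (0 to 1); they miss things now and then, are a little off and sometimes report something else, mostly with a low value. They report only what shows in the picture. A call takes as long as a camera call. They do not tell look-alikes from the thing itself.
- optics.cut_out(query, camera): "pixels" (420x560 bool, what is visible of it) and "box" ([left, top, width, height] in pixels, round what is visible of it).
- optics.pinpoint(query, camera): "location" ([column, row] in pixels: a listed point, or the origin of a listed thing).
The state is a dict: "clock": time; "qpos": joint angles; "dq": joint speeds; "tau": joint torques, N m; "eef_pos": TCP position; "orientation": TCP orientation; "force": force on the tool from outside, world axes, zero at the start; "moment": the same for the moment, N m; "opening": opening from 0.0 (shut) to 1.0 (fully open); "gripper_force": force on a finger pad.
Only numpy, scipy, OpenCV 4.12 (cv2) and the standard library are available. Lean on these libraries where they do the work, as an engineer would, in place of code of your own. Each camera call takes 0.05 s, during which the arm holds its last target. There are 200 camera calls.

## Working session

There is one attempt and no reset: what is moved stays moved. The work goes in short steps, each a Python script; the robot and the scene stay as the last script left them, time stands still between calls to the robot, and variables do not carry over. Pictures are saved under pics/ and viewed, at most 10 in all, crops included, and the job is handed in when it is done.

```bash
mkdir -p pics
cat > h.py <<'E'
import numpy as np, cv2
from workcell import env, planner, optics
from scipy.spatial.transform import Rotation as Rn
def snap(c,f=None):
    s=env.get_state(); im=optics.snapshot(c)
    if f: cv2.imwrite('pics/'+f,im[:,:,::-1])
    return im,s
def cam(c,s=None):
    i=optics.camera_info(c); f=210/np.tan(np.radians(i['vertical_fov'])/2)
    if 'world_to_cam' in i: M=np.linalg.inv(np.array(i['world_to_cam']))
    else:
        T=np.eye(4);T[:3,:3]=Rn.from_euler('xyz',s['orientation'],degrees=True).as_matrix();T[:3,3]=s['eef_pos'];M=T@np.array(i['T_tool_cam'])
    return f,i['cx'],i['cy'],M
def at_z(c,px,z,s=None):
    f,cx,cy,M=cam(c,s); d=M[:3,:3]@np.array([(px[0]-cx)/f,(px[1]-cy)/f,1]); o=M[:3,3]
    return o+d*(z-o[2])/d[2]
def proj(c,p,s=None):
    f,cx,cy,M=cam(c,s); q=np.linalg.inv(M)@np.append(p,1); return np.array([cx+f*q[0]/q[2],cy+f*q[1]/q[2]])
E
python3 - <<'E'
from h import *
print(env.get_state()['orientation'],env.pinch_z)
Z=dict(wide_disc_mid=8,narrow_disc_mid=8,ballast=18,foot_face=36,pointer=24,mark_rib=24,lever_tip=36,mug_rim=95,ball_center=40,shaker=0,hex_key=4,chalk_tin=0,leg=0,lever_bar=36)
for c in('scene','top'):
    im,s=snap(c,c+'.png'); print(c,optics.camera_info(c)['cx'],cam(c)[3][:3,3])
    for q in Z:
        for r in optics.pinpoint(q,c)[:4]: print(q,round(r['conf'],2),np.round(r['location'],1),np.round(at_z(c,r['location'],Z[q],s),1))
a=cv2.imread('pics/scene.png');b=cv2.imread('pics/top.png')
E
```

```text
[-1.79900043e+02  5.60880045e-03  2.08467109e+01] 18.700000000000003
scene 275.795570014637 [1200.84870585  149.79487449  959.94801847]
wide_disc_mid 0.68 [241.4 256.8] [ 670.6 -130.1    8. ]
wide_disc_mid 0.64 [415.3 215.3] [384.7 327.8   8. ]
wide_disc_mid 0.58 [380.9 212.3] [401.8 226.5   8. ]
wide_disc_mid 0.39 [338.7 206.8] [415.9  98.6   8. ]
narrow_disc_mid 0.82 [404.2 262.5] [561.7 311.1   8. ]
narrow_disc_mid 0.5 [369.7 249.9] [547.  213.6   8. ]
narrow_disc_mid 0.44 [396.5 310.6] [710.8 305.6   8. ]
ballast 0.74 [323.  244.5] [572.6  82.9  18. ]
foot_face 0.76 [248.1 240.6] [ 630.5 -121.9   36. ]
pointer 0.79 [239.5 252.3] [ 667.1 -135.6   24. ]
pointer 0.58 [154.2 199.7] [ 559.4 -459.5   24. ]
mark_rib 0.59 [228.1 260.9] [ 702.2 -156.3   24. ]
lever_tip 0.63 [252.  224.3] [ 573.2 -130.    36. ]
lever_tip 0.15 [404.6 262.5] [580.2 307.4  36. ]
mug_rim 0.56 [218.3 136.3] [ 300.9 -338.1   95. ]
ball_center 0.8 [399.5 299.9] [696.4 304.6  40. ]
ball_center 0.74 [239.7 252.2] [ 675.8 -130.3   40. ]
shaker 0.57 [151.7 199.9] [ 546.  -482.4   -0. ]
hex_key 0.44 [339.2 207. ] [413
[... 572 characters left out ...]
8.5   8. ]
ballast 0.81 [207.1 207.1] [564.5  81.4  18. ]
foot_face 0.72 [289.8 188.4] [ 606.8 -127.5   36. ]
pointer 0.59 [288.5 163.4] [ 674.4 -126.    24. ]
mark_rib 0.67 [115.2 150.5] [712.1 314.9  24. ]
mark_rib 0.43 [297.6 157.1] [ 690.8 -149.7   24. ]
lever_tip 0.58 [291.5 200.8] [ 575.2 -131.2   36. ]
mug_rim 0.81 [383. 311.] [ 304.3 -334.4   95. ]
ball_center 0.91 [114.9 151.6] [704.7 310.6  40. ]
ball_center 0.45 [207.3 203.6] [569.7  78.4  40. ]
shaker 0.74 [422.7 212.2] [ 547.9 -471.9    0. ]
hex_key 0.69 [198.9 270.7] [405.8 102.5   4. ]
chalk_tin 0.65 [283.6 127.9] [ 776.7 -116.1    0. ]
leg 0.48 [123.  157.1] [701.2 301.7   0. ]
lever_bar 0.55 [269.5 201.9] [573.  -76.1  36. ]
```

View pics/top.png

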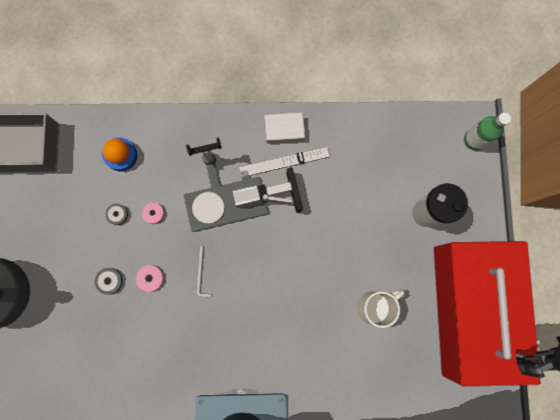

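View pics/scene.png

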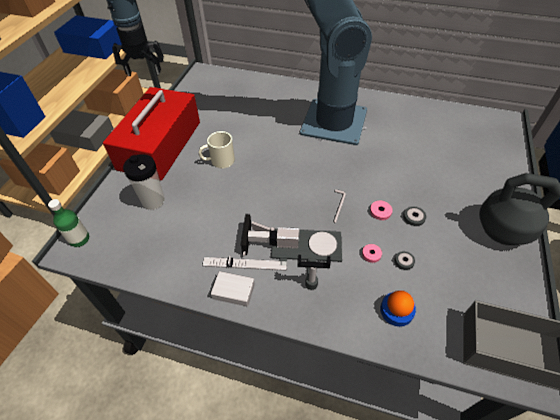

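The dark discs are in the top view at (109,281) for the wide one and (117,213) for the narrow one. Their pink look-alikes are at (149,278) and (153,213), and I'll leave those alone. The plate is at (207,207), with the foot at about (297,190) and the rib at about (298,157). The networks also wrongly put "mark_rib" on the ball. Next I'll take a close look from the wrist.

Run:
```python
from h import *
i=optics.camera_info('wrist');print(i['vertical_fov'],np.round(i['T_tool_cam'],2).tolist())
env.servo_line([231,-607,380],speed=300)
env.goto([480,310,380],[180,0,-78.7])
im,s=snap('wrist','w1.png');print(s['clock'],s['eef_pos'],s['qpos'])
for q in('wide_disc_mid','narrow_disc_mid'):
    for r in optics.pinpoint(q,'wrist'): print(q,round(r['conf'],2),np.round(r['location'],1),np.round(at_z('wrist',r['location'],8,s),1))
    for r in optics.cut_out(q,'wrist'):
        m=r['pixels'];ys,xs=np.nonzero(m);k=im[m].mean(0)
        (c,d,_)=cv2.fitEllipse(cv2.convexHull(np.stack([xs,ys],1).astype(np.float32)))
        print(q,'cut',round(r['conf'],2),r['box'],np.round(k),np.round(c,1),np.round(d,1),np.round(at_z('wrist',c,12,s),1))
```

```text
65.53740140742748 [[-0.0, -0.96, -0.28, 70.49], [1.0, -0.0, 0.0, -0.01], [-0.0, -0.28, 0.96, -142.06], [0.0, 0.0, 0.0, 1.0]]
5.4583 [480.53139065 309.36499063 379.84018755] [  5.81125903  26.98302848 -61.33192588  86.78028581  23.82381899
  80.38604887 134.32896398]
wide_disc_mid 0.92 [340.  186.2] [382.6 328.3   8. ]
wide_disc_mid 0.58 [351.6 118.9] [390.5 223.8   8. ]
wide_disc_mid cut 0.8 [331.1, 96.7, 45.3, 44.0] [227. 158. 181.] [352. 119.] [42.6 46. ] [390.7 224.   12. ]
wide_disc_mid cut 0.64 [316.2, 163.4, 44.5, 43.0] [151. 147. 146.] [339.5 184.2] [42.3 43.8] [385.1 324.6  12. ]
wide_disc_mid cut 0.33 [217.7, 137.1, 37.9, 35.4] [154. 151. 150.] [237.6 154.6] [34.8 36.6] [551.3 310.   12. ]
narrow_disc_mid 0.93 [246.9  93.9] [552.2 219.3   8. ]
narrow_disc_mid 0.68 [237.4 152.8] [552.5 307.8   8. ]
narrow_disc_mid cut 0.88 [217.1, 140.1, 39.2, 30.4] [155. 151. 150.] [237.1 154.7] [35.3 36.3] [552.1 310.3  12. ]
narrow_disc_mid cut 0.84 [228.7, 76.9, 37.1, 36.4] [228. 160. 183.] [246.   93.8] [36.1 39.4] [553.1 219.5  12. ]
```

View pics/w1.png

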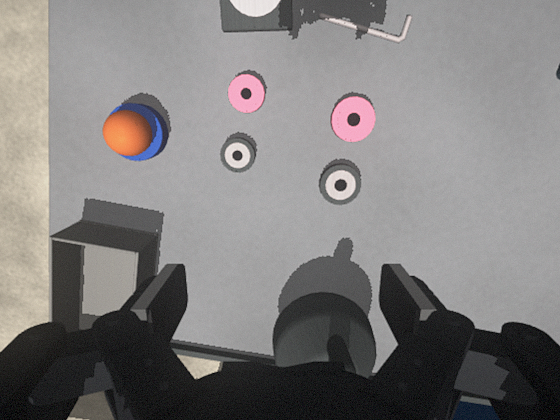

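The close view shows the dark-rimmed steel discs at (340,185) for the wide one and (238,153) for the narrow one. The pink ones are at (352,119) and (247,93), so the choice holds. Next I'll check which yaw suits every pose.

Run:
```python
from h import *
for yaw in(-78.7,101.3):
  for p in([385,326,-3],[552,309,0],[564,81,15],[564,81,150],[600,-110,25],[620,-200,25]):
    q=planner.solve_ik(p,[180,0,yaw]); print(yaw,p,None if q is None else np.round(q))
```

```text
-78.7 [385, 326, -3] [-18.  45. -36. 115.  46.  35. 107.]
-78.7 [552, 309, 0] [ -6.  55. -41.  95.  46.  49. 124.]
-78.7 [564, 81, 15] [ 16.  48. -39. 105.  43.  43. 144.]
-78.7 [564, 81, 150] [ 24.  39. -51. 102.  36.  57. 150.]
-78.7 [600, -110, 25] [ 46.  62. -62.  98.  62.  62. 154.]
-78.7 [620, -200, 25] [ -23.   66.   62.   96.  -66.   62. -108.]
101.3 [385, 326, -3] [-83.  54.  51. 119. -67.  43.  24.]
101.3 [552, 309, 0] [-66.  61.  51.  99. -60.  52.  23.]
101.3 [564, 81, 15] [-42.  50.  41. 109. -49.  41.  40.]
101.3 [564, 81, 150] [-43.  35.  41. 106. -29.  50.  24.]
101.3 [600, -110, 25] [  5.  43.   1. 101.  -1.  37.  18.]
101.3 [620, -200, 25] [15. 46. -2. 94.  2. 40. 23.]
```

Run:
```python
from h import *
Z=dict(ballast=18,foot_face=36,pointer=24,mark_rib=24,lever_tip=36,lever_bar=36,leg=0)
def look(f,qs):
    im,s=snap('wrist',f);print(s['clock'],np.round(s['eef_pos'],1),np.round(s['qpos']))
    for q in qs:
        for r in optics.pinpoint(q,'wrist')[:3]: print(q,round(r['conf'],2),np.round(r['location'],1),np.round(at_z('wrist',r['location'],Z[q],s),1))
        if q=='ballast':pass
env.goto([600,-90,280],[180,0,101.3]); look('s1.png',list(Z)[:])
env.goto([570,60,230],[180,0,101.3]); look('s2.png',['ballast'])
```

```text
7.6167 [600.2 -88.9 280.1] [ 19.  25. -21.  91.   9.  65.   8.]
ballast 0.72 [281.9  20.7] [564.9  78.   18. ]
foot_face 0.69 [285.6 207.8] [ 610.7 -126.5   36. ]
pointer 0.86 [329.5 210.1] [ 666.7 -121.8   24. ]
mark_rib 0.72 [345.2 237.5] [ 695.6 -153.9   24. ]
lever_tip 0.83 [256.7 206.6] [ 575.5 -132.1   36. ]
lever_bar 0.54 [272.6 153. ] [582.3 -64.1  36. ]
8.7 [570.2  59.7 230.1] [  7.  25. -23.  99.  11.  58.  -9.]
ballast 0.6 [279.  165.3] [562.   76.4  18. ]
```

View pics/s1.png

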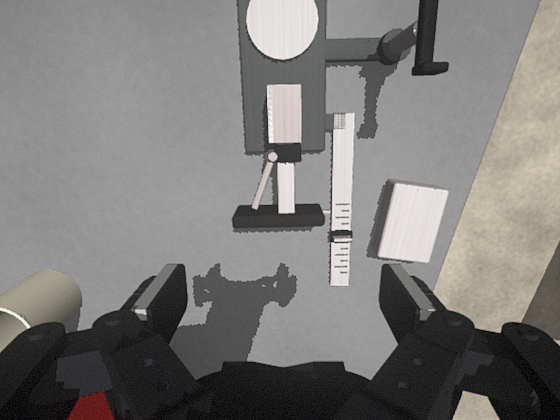

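View pics/s2.png

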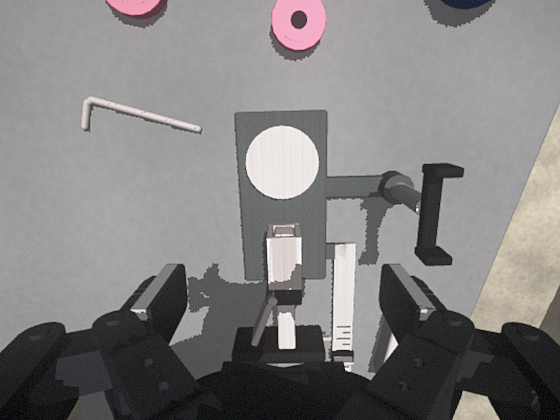

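The plate is the white disc at (282,162) in s2. In s1 the T-foot runs along y≈217, with the pointer at (328,211), the rib at (342,237) and the open lever from (272,157) to (256,207). I'll refine the plate and pick up the wide disc.

```bash
cat >> h.py <<'E'
def whitefit(im,near):
    m=(im.min(2)>200).astype(np.uint8); m=cv2.morphologyEx(m,cv2.MORPH_OPEN,np.ones((3,3)))
    cs,_=cv2.findContours(m,cv2.RETR_EXTERNAL,cv2.CHAIN_APPROX_NONE)
    cs=[c for c in cs if len(c)>25]
    c=min(cs,key=lambda c:np.hypot(*(c[:,0].mean(0)-near))); return cv2.fitEllipse(cv2.convexHull(c))
def discs(q,s,im):
    out=[]
    for r in optics.pinpoint(q,'wrist'):
        out.append(at_z('wrist',r['location'],8,s)); print(q,'pin',round(r['conf'],2),np.round(r['location']),np.round(out[-1],1))
    for r in optics.cut_out(q,'wrist'):
        ys,xs=np.nonzero(r['pixels']); h=cv2.convexHull(np.stack([xs,ys],1).astype(np.float32)); c,d,_=cv2.fitEllipse(h)
        print(q,'cut',round(r['conf'],2),np.round(c),np.round(d),np.round(at_z('wrist',c,12,s),1),np.round(im[r['pixels']].mean(0)))
E
python3 - <<'E'
from h import *
im=cv2.imread('pics/s2.png'); s=env.get_state(); e=whitefit(im,(282,162)); print('plate',e,at_z('wrist',e[0],18,s))
im=cv2.imread('pics/top.png'); e=whitefit(im,(207,207)); print('plate top',e,at_z('top',e[0],18))
env.goto([385,326,110],[180,0,101.3])
im,s=snap('wrist','d1.png'); print(s['clock'],s['eef_pos'],s['qpos'],s['force']); discs('wide_disc_mid',s,im)
px=proj('wrist',[385,326,16],s); e=whitefit(im,px);print(px,e,at_z('wrist',e[0],16,s))
E
```

```text
plate ((281.6742248535156, 161.97372436523438), (72.29000091552734, 72.47004699707031), 154.3043212890625) [564.97052897  78.95239217  18.        ]
plate top ((382.0638122558594, 308.5359802246094), (10.252765655517578, 19.680049896240234), 3.630286693572998) [ 306.16448217 -350.56923321   18.        ]
10.1 [386.61502203 325.15458329 110.33691857] [-24.36733005  29.46778477 -26.14122975 113.89760097  19.45388573
  40.81896942 -51.29303489] [ 0.48005535  0.65125044 -0.4917081 ]
wide_disc_mid pin 0.6 [280. 209.] [383.9 324.5   8. ]
wide_disc_mid pin 0.59 [264. 320.] [389.4 224.2   8. ]
wide_disc_mid cut 0.89 [263. 320.] [76. 77.] [388.8 226.5  12. ] [137.  83.  95.]
wide_disc_mid cut 0.64 [280. 209.] [86. 86.] [384.  326.1  12. ] [141. 137. 135.]Traceback (most recent call last):
  File "<stdin>", line 6, in <module>
  File "h.py", line 23, in whitefit
    c=min(cs,key=lambda c:np.hypot(*(c[:,0].mean(0)-near))); return cv2.fitEllipse(cv2.convexHull(c))
ValueError: min() iterable argument is empty
```

View pics/d1.png

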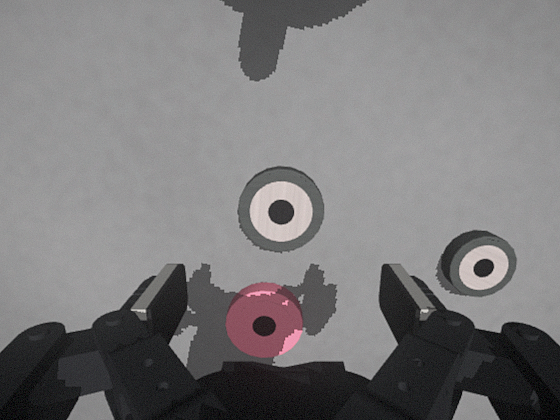

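The picture shows the wide disc at (280,210) with dark steel rim, centred between the open fingers. The narrow disc is at right (482,265) and the pink one is below at (264,320). I'll grasp the wide one.

```bash
cat >> h.py <<'E'
def st(t=''):
    s=env.get_state(); print(t,round(s['clock'],1),np.round(s['eef_pos'],1),np.round(s['orientation'],1),'op',round(s['opening'],3),'gf',np.round(s['gripper_force'],1),'F',np.round(s['force'],1)); return s
E
python3 - <<'E'
from h import *
env.servo_line([384,326,30],speed=150,orientation=[180,0,101.3]); st('above')
env.servo_line([384,326,-3.5],speed=50); st('down')
env.move_gripper(0.0,40); st('grip')
env.servo_line([384,326,100],speed=150); st('up')
im,s=snap('wrist','g1.png'); discs('wide_disc_mid',s,im)
for r in optics.pinpoint('wide_disc_mid','wrist'): print(at_z('wrist',r['location'],s['eef_pos'][2]+11.5,s)-s['eef_pos'])
E
```

```text
above 10.9 [384.3 326.4  30.5] [180.   -0.  101.3] op 0.999 gf 0.0 F [ 0.4  0.9 -0.9]
down 11.8 [384.  326.1  -3.5] [180.   -0.  101.3] op 0.995 gf 0.0 F [ 0.1 -0.2 -0.2]
grip 12.1 [384.4 326.3  -2.8] [179.9  -0.  101.3] op 0.754 gf 42.9 F [-0.8 -0.4  4.8]
up 12.9 [383.5 325.3  99.2] [-1.799e+02  1.000e-01  1.013e+02] op 0.752 gf 45.1 F [ 0.2 -0.  -3.6]
wide_disc_mid pin 0.93 [284. 278.] [393.9 272.4   8. ]
wide_disc_mid cut 0.71 [263. 343.] [46. 72.] [388.4 212.6  12. ] [152.  93. 107.]
wide_disc_mid cut 0.65 [283. 282.] [146. 152.] [393.3 271.6  12. ] [127. 123. 121.]
[-0.38150848  1.05782721 11.5       ]
```

Run:
```python
from h import *
Y=[180,0,102.5]
env.goto([565,79,110],Y); st()
env.servo_line([565,79,40],speed=120,orientation=Y)
env.servo_line([565,79,16],speed=40); env.dwell(.2); st('low')
env.move_gripper(1.0); st('open')
env.servo_line([565,79,110],speed=150); 
env.servo_line([565,59,190],speed=250);env.dwell(.15)
im,s=snap('wrist','p1.png'); st(); discs('wide_disc_mid',s,im)
m=cv2.inRange(im,(200,195,190),(255,255,255));print(m.sum()/255)
for r in optics.pinpoint('wide_disc_mid','wrist'): print('z26',at_z('wrist',r['location'],26,s))
for r in optics.cut_out('wide_disc_mid','wrist'):
    ys,xs=np.nonzero(r['pixels']);c,d,_=cv2.fitEllipse(cv2.convexHull(np.stack([xs,ys],1).astype(np.float32)));print(c,d,at_z('wrist',c,30,s))
```

```text
14.3 [564.2  81.3 109.9] [-1.800e+02 -1.000e-01  1.026e+02] op 0.755 gf 45.0 F [ 0.3  0.8 -3.3]
low 16.0 [565.1  79.   16.1] [180.   -0.  102.5] op 0.752 gf 45.0 F [ 0.3  0.7 -3.2]
open 16.3 [565.4  79.1  16.3] [180.    0.  102.5] op 0.999 gf 0.0 F [ 0.6 -0.7  0.5]
 17.8 [563.9  59.2 188.4] [-179.8   -0.   102.5] op 1.001 gf 0.0 F [ 0.3 -0.2  0.2]
wide_disc_mid pin 0.86 [285. 174.] [561.7  73.7   8. ]
wide_disc_mid cut 0.91 [289. 174.] [71. 72.] [565.5  75.   12. ] [154. 151. 149.]
wide_disc_mid cut 0.59 [133.  -1.] [ 8. 26.] [401.5 193.2  12. ] [81. 57. 62.]
7513.0
z26 [560.92275934  76.78071363  26.        ]
(289.1607971191406, 173.8308868408203) (71.43270111083984, 71.7706298828125) [564.50989665  77.9735497   30.        ]
(133.2008819580078, -0.9131004810333252) (8.150931358337402, 25.751201629638672) [409.8461246  189.53906617  30.        ]
```

View pics/p1.png

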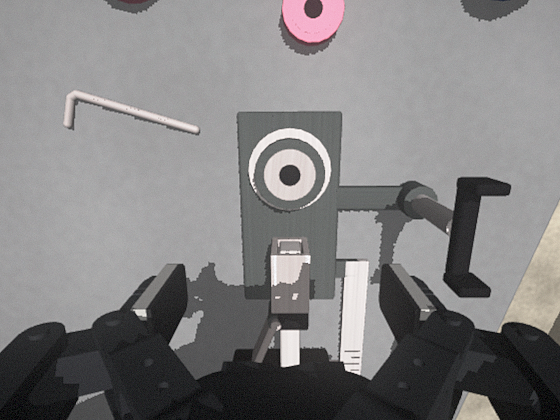

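The wide disc lies on the plate, with a white crescent of plate visible on the far side. I'll quantify how far off-centre it is.

Run:
```python
from h import *
im=cv2.imread('pics/p1.png'); s=env.get_state()
m=(im.min(2)>195).astype(np.uint8); m[:115]=0;m[220:]=0;m[:,:235]=0;m[:,340:]=0
ys,xs=np.nonzero(m); h=cv2.convexHull(np.stack([xs,ys],1).astype(np.float32))[:,0]
up=h[h[:,1]<185]; 
from scipy.optimize import least_squares
r=least_squares(lambda v:np.hypot(up[:,0]-v[0],up[:,1]-v[1])-v[2],[289,170,42]);print(r.x,at_z('wrist',r.x[:2],18,s))
f=cam('wrist',s);print('exp r',np.linalg.norm(proj('wrist',[565,79,18],s)-proj('wrist',[605,79,18],s)),np.linalg.norm(proj('wrist',[565,79,34],s)-proj('wrist',[598,79,34],s)))
# disc outer silhouette: non-white dark region inside plate, upper edge
d=((im.max(2)<140)).astype(np.uint8); pts=[]
for a in np.radians(np.arange(200,341,5)):
    for R in np.arange(45,20,-.5):
        x,y=289+R*np.cos(a),174+R*np.sin(a)
        if m[int(round(y)),int(round(x))]==0 and m[int(round(y-2*np.sin(a))),int(round(x-2*np.cos(a)))]==0 and R<38: pts.append((x,y));break
pts=np.array(pts);r=least_squares(lambda v:np.hypot(pts[:,0]-v[0],pts[:,1]-v[1])-v[2],[289,174,35],loss='soft_l1');print(r.x,at_z('wrist',r.x[:2],34,s))
w=cv2.inRange(im[150:200,265:315],(195,)*3,(255,)*3); ys,xs=np.nonzero(w); e=cv2.fitEllipse(cv2.convexHull(np.stack([xs+265,ys+150],1).astype(np.float32)));print('top white',e,at_z('wrist',e[0],34,s))
```

```text
[289.25917062 168.78803439  40.77462742] [565.37669942  80.65912052  18.        ]
exp r 41.02956043310764 35.61224000824697
[289.34500766 172.7027772   35.13842513] [565.42316502  79.58034127  34.        ]
top white ((289.30072021484375, 174.36761474609375), (49.934688568115234, 50.68382263183594), 73.46676635742188) [565.72612624  78.06550264  34.        ]
```

The disc is about 2 mm off the plate centre, which is within tolerance. Now the narrow disc.

Run:
```python
from h import *
Y=[180,0,102.5]
env.goto([552,309,110],Y); env.dwell(.15)
im,s=snap('wrist'); st()
discs('narrow_disc_mid',s,im)
px=proj('wrist',[552,309,16],s).astype(int); print(px)
x0,y0=px-30; w=cv2.inRange(im[y0:y0+60,x0:x0+60],(170,)*3,(255,)*3); ys,xs=np.nonzero(w); e=cv2.fitEllipse(cv2.convexHull(np.stack([xs+x0,ys+y0],1).astype(np.float32)));print('top white',e,at_z('wrist',e[0],16,s))
```

```text
19.2 [553.2 307.1 110.5] [179.9   0.  102.3] op 0.999 gf 0.0 F [-0.1 -0.4  0.1]
narrow_disc_mid pin 0.65 [260. 306.] [552.4 218.3   8. ]
narrow_disc_mid pin 0.64 [282. 204.] [551.6 310.1   8. ]
narrow_disc_mid cut 0.87 [282. 204.] [70. 71.] [551.3 311.4  12. ] [143. 139. 138.]
narrow_disc_mid cut 0.63 [261. 306.] [64. 65.] [552.7 221.3  12. ] [147.  91. 104.]
[282 208]
top white ((275.7353515625, 209.18621826171875), (61.337276458740234, 72.11805725097656), 127.7063217163086) [547.315594   307.69872873  16.        ]
```

Run:
```python
from h import *
Y=[180,0,102.5]
env.servo_line([551.5,310.8,30],speed=150,orientation=Y)
env.servo_line([551.5,310.8,0.5],speed=50); st('down')
env.move_gripper(0.0,40); st('grip')
env.servo_line([551.5,310.8,110],speed=150); 
env.goto([565.5,79,130],Y);env.dwell(.1)
im,s=snap('wrist','p2.png')
for r in optics.pinpoint('narrow_disc_mid','wrist'): print('hold',r['conf'],at_z('wrist',r['location'],s['eef_pos'][2]+8,s)-s['eef_pos'])
env.servo_line([565.5,79,60],speed=120,orientation=Y)
env.servo_line([565.5,79,35.3],speed=40); env.dwell(.2); st('low')
```

```text
down 20.8 [5.515e+02 3.109e+02 5.000e-01] [180.   -0.  102.5] op 0.995 gf 0.0 F [ 0.5  0.8 -0.6]
grip 21.2 [551.8 311.    1.2] [180.   -0.  102.5] op 0.611 gf 41.7 F [-0.4 -1.7  5.9]
hold 0.88 [-0.34581834  1.09332038  8.        ]
hold 0.82 [-13.58385298 103.90169535   8.        ]
low 24.9 [565.3  78.9  35.2] [-180.     0.   102.5] op 0.611 gf 42.6 F [-2.1 -0.2  2.6]
```

Run:
```python
from h import *
env.move_gripper(1.0); st('open')
env.servo_line([565.5,79,130],speed=120); 
env.servo_line([565,59,190],speed=250);env.dwell(.15)
im,s=snap('wrist','p3.png'); st()
for q in('wide_disc_mid','narrow_disc_mid'):
    z=dict(wide_disc_mid=26,narrow_disc_mid=42)[q]
    for r in optics.pinpoint(q,'wrist'): print(q,round(r['conf'],2),at_z('wrist',r['location'],z,s))
    for r in optics.cut_out(q,'wrist'): 
        ys,xs=np.nonzero(r['pixels']);c,d,_=cv2.fitEllipse(cv2.convexHull(np.stack([xs,ys],1).astype(np.float32)));print(c,d,at_z('wrist',c,z+4,s))
Y=[180,0,102.5]
env.goto([608,-90,170],Y);env.dwell(.15)
im,s=snap('wrist','s4.png');st()
Z=dict(foot_face=36,pointer=24,mark_rib=24,lever_tip=36,lever_bar=36)
for q in Z:
    for r in optics.pinpoint(q,'wrist')[:3]: print(q,round(r['conf'],2),np.round(r['location'],1),np.round(at_z('wrist',r['location'],Z[q],s),1))
a=cv2.imread('pics/p3.png')[100:260,200:420];b=cv2.imread('pics/s4.png')
c=np.zeros((420,560+220,3),np.uint8);c[:,:560]=b;c[:160,560:]=a;cv2.imwrite('pics/c4.png',c)
```

```text
open 25.3 [565.7  79.1  35.3] [180.   -0.  102.5] op 0.996 gf 0.0 F [-0.  -0.3  0.4]
 26.8 [564.   59.3 188.6] [-179.9   -0.   102.5] op 0.994 gf 0.0 F [-0.1  0.4 -1.2]
wide_disc_mid 0.23 [ 666.06567701 -124.18121123   26.        ]
(288.63909912109375, 173.45057678222656) (70.9756851196289, 71.75991821289062) [564.13686944  78.28254674  30.        ]
narrow_disc_mid 0.98 [552.62383923 208.32185502  42.        ]
(289.3365478515625, 175.9822998046875) (61.18804168701172, 62.15126419067383) [564.406898    78.88048848  46.        ]
(262.3022766113281, 342.5908508300781) (14.253396987915039, 44.366416931152344) [575.76865902 -96.51024492  46.        ]
(311.8473205566406, 9.476970672607422) (62.835262298583984, 73.78140258789062) [552.53234619 209.10719247  46.        ]
 27.9 [608.1 -88.2 170.3] [180.   -0.  102.6] op 0.999 gf 0.0 F [-0.1 -0.6  0.2]
foot_face 0.56 [279.9 242.9] [ 613.9 -128.7   36. ]
pointer 0.71 [335.  246.6] [ 666.9 -125.6   24. ]
mark_rib 0.69 [353.7 280.5] [ 694.2 -156.3   24. ]
lever_tip 0.76 [236.4 237. ] [ 574.3 -131.7   36. ]
lever_tip 0.48 [430.2 251.1] [ 750.  -106.4   36. ]
lever_bar 0.79 [257.5 166.5] [580.3 -64.8  36. ]
```

View pics/c4.png

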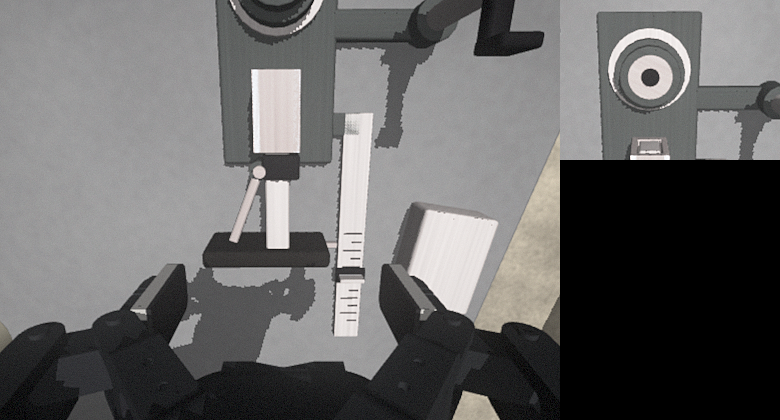

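The stack is centred. I'll work out the tube axis from this view: tube columns about 267–289 at rows 185–215, and sleeve centre at about (276,110). Then I'll put the fingers down on either side of tube and lever.

Run:
```python
from h import *
im=cv2.imread('pics/s4.png'); s=env.get_state()
P=[]
for r in range(190,225,5):
    xs=np.nonzero(im[r,255:300].min(1)>190)[0]+255; P.append(at_z('wrist',[(xs.min()+xs.max())/2,r],50,s)[:2]); 
    if r%10==0: print(r,xs.min(),xs.max(),np.round(P[-1],1))
P=np.array(P);B=np.array([565.2,80])
m=P.mean(0);d=m-B;print('axis angle from plate',np.degrees(np.arctan2(d[0],-d[1])),m)
psi=np.arctan2(d[0],-d[1]);xh=np.array([np.cos(psi),np.sin(psi)]);yh=np.array([-np.sin(psi),np.cos(psi)])
for n,p in dict(foot=[612.7,-127.7],hinge=[580.3,-64.8],tip=[574.3,-131.7],ptr=[666.8,-124],rib=[695,-155.3]).items(): print(n,np.round([(p-B)@xh,(p-B)@yh],1))
# foot inner-face edge from image: dark top edge (z=58) above tube side
for c in(300,312,222): 
    col=im[215:260,c].max(1); r=215+np.argmax(col<70); p=at_z('wrist',[c,r],58,s)[:2]; print('edge',c,r,np.round([(p-B)@xh,(p-B)@yh],1))
np.save('frame.npy',np.array([B,xh,yh])); print(np.degrees(psi))
```

```text
190 267 288 [600.8 -79.4]
200 267 288 [602.6 -87.7]
210 267 288 [604.4 -96.2]
220 267 287 [ 605.8 -104.9]
axis angle from plate 12.52860023821647 [603.42980246 -92.0370528 ]
foot [   1.3 -213.1]
hinge [ -16.7 -144.6]
tip [ -37.  -208.6]
ptr [  54.9 -221.2]
rib [  75.7 -257.9]
edge 300 233 [  18.7 -198. ]
edge 312 233 [  28.7 -198. ]
edge 222 233 [ -45.9 -198. ]
12.52860023821647
```

```bash
cat >> h.py <<'E'
import os
if os.path.exists('frame.npy'):
    B,xh,yh=np.load('frame.npy')
    W=lambda x,y,z:[*(B+x*xh+y*yh),z]
    L=lambda p:np.array([(np.array(p)[:2]-B)@xh,(np.array(p)[:2]-B)@yh])
    Y=[180,0,102.5]
    def gap(c):
        im,s=snap(c); P={}
        for q in('pointer','mark_rib','lever_tip','foot_face'):
            z=36 if q in('lever_tip','foot_face') else 24
            for r in optics.pinpoint(q,c)[:2]:
                l=L(at_z(c,r['location'],z,s)); print(c,q,round(r['conf'],2),np.round(r['location'],1),np.round(l,1))
E
python3 - <<'E'
from h import *
env.servo_line(W(-11,-189,80),speed=200,orientation=Y)
env.servo_line(W(-11,-189,15),speed=60); s=st('down'); print(L(s['eef_pos']))
env.servo_line(W(-11,-204,15),speed=40); s=st('near')
env.servo_line(W(-11,-226,15),speed=40); env.dwell(.2); s=st('push'); print(L(s['eef_pos']), np.array(s['force'])[:2]@yh)
im,s=snap('wrist','f1.png'); im,s=snap('scene','f1s.png');im,s=snap('top','f1t.png')
for c in('wrist','scene','top'): gap(c)
a=cv2.imread('pics/f1.png')[160:420];b=cv2.resize(cv2.imread('pics/f1s.png')[195:295,180:360],None,fx=3,fy=3)
c=np.zeros((570,560,3),np.uint8);c[:260]=a;c[265:565,:540]=b;cv2.imwrite('pics/c5.png',c)
E
```

```text
down 30.0 [ 595.8 -106.9   15.4] [180.    0.  102.5] op 1.001 gf 0.0 F [-0.1 -1.  -0.4]
[ -10.64675053 -189.11172167]
near 30.5 [ 598.8 -120.8   15.2] [180.   -0.  102.5] op 0.999 gf 1.8 F [-1.   3.3  2.7]
push 31.4 [ 603.8 -142.6   15.1] [180.   -0.  102.5] op 1.003 gf 2.0 F [1.1 5.  1.7]
[ -10.64608463 -225.64980535] 4.6808897163103955
wrist lever_tip 0.71 [220.5 301.3] [ -37.4 -230.3]
wrist foot_face 0.88 [310.4 314.5] [   0.6 -236.7]
scene pointer 0.67 [233.8 253.9] [  59.  -247.8]
scene pointer 0.5 [400.9 303.7] [179.1 197.6]
scene mark_rib 0.43 [233.4 252.7] [  55.1 -249.5]
scene mark_rib 0.41 [228.2 259.4] [  77.7 -260.8]
scene lever_tip 0.58 [244.1 224.9] [ -34.1 -229.5]
scene foot_face 0.87 [239.8 237. ] [   9.2 -236.4]
top lever_tip 0.39 [300.1 198.6] [ -35.5 -230.6]
top lever_tip 0.26 [208.8 204.8] [ 1.  -5.2]
top foot_face 0.65 [299.4 187.2] [  -6.8 -235.8]
top foot_face 0.23 [122.6 155.8] [172.6 179.1]
```

View pics/c5.png

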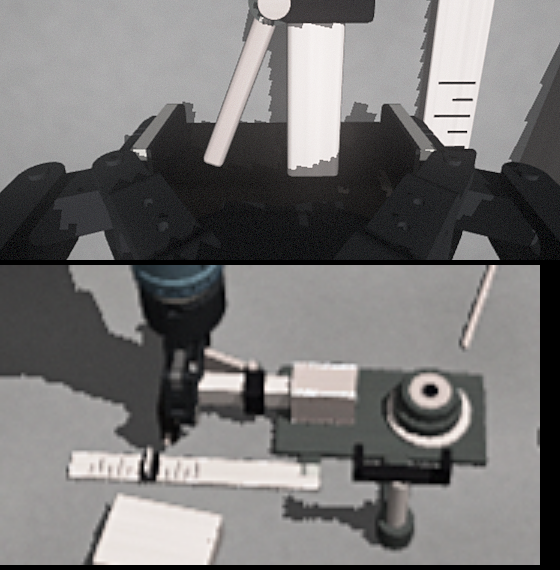

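The fingers push the foot face and the leg has followed about 24 mm, with the lever still open. The pointer is just short of the rib, at crop (175,435) against (150,463). Both estimates leave about 13 mm to go.

Run:
```python
from h import *
env.servo_line(W(-11,-238.7,15),speed=30); env.dwell(.3); s=st('push'); print(L(s['eef_pos']), np.array(s['force'])[:2]@yh)
im,s=snap('scene','f2s.png');im,s=snap('top','f2t.png');im,s=snap('wrist','f2.png')
for c in('wrist','scene','scene','top'): gap(c)
for y in(-252,-255,-258): print(y,[np.round(proj('scene',W(x,y,24)),1) for x in(50,56,63,87)])
a=cv2.resize(cv2.imread('pics/f2s.png')[225:290,190:290],None,fx=6,fy=6,interpolation=cv2.INTER_CUBIC);b=cv2.resize(cv2.imread('pics/f2t.png')[130:220,270:330],None,fx=3,fy=3)
c=np.zeros((390,790,3),np.uint8);c[:,:600]=a;c[:270,605:785]=b;cv2.imwrite('pics/c6.png',c)
```

```text
push 33.2 [ 606.3 -155.3   15. ] [180.    0.  102.5] op 0.997 gf 2.0 F [1.1 4.5 0.5]
[ -10.86597262 -238.58352047] 4.1400750449176416
wrist mark_rib 0.97 [461.5 313.5] [  72.2 -257.2]
wrist lever_tip 0.73 [218.3 303.6] [ -38.6 -244.2]
wrist foot_face 0.61 [311.  314.3] [   0.6 -249.5]
scene pointer 0.66 [226.3 255.1] [  64.2 -268.2]
scene mark_rib 0.56 [230.2 257.5] [  71.2 -256.2]
scene lever_tip 0.53 [240.9 224.7] [ -34.3 -239. ]
scene lever_tip 0.17 [227.8 251.4] [  59.3 -263.4]
scene foot_face 0.84 [235.1 234.3] [   0.7 -251.2]
scene pointer 0.79 [228.2 256.3] [  67.7 -262.3]
scene mark_rib 0.43 [228.  259.2] [  77.1 -261.5]
scene mark_rib 0.42 [342.6 205.7] [-133.7   60.5]
scene lever_tip 0.62 [238.9 227.1] [ -25.3 -243.7]
scene foot_face 0.85 [232.2 238.8] [  16.7 -257.2]
scene foot_face 0.26 [228.7 260.5] [  88.2 -256.5]
top pointer 0.44 [206.6 204.9] [4.3 1.1]
top lever_tip 0.51 [305.7 197.5] [ -36. -245.]
top foot_face 0.93 [304.4 183.4] [-2.000e-01 -2.504e+02]
-252 [array([232.8, 251.1]), array([232.5, 252.9]), array([232.1, 255. ]), array([230.9, 262.5])]
-255 [array([231.7, 251. ]), array([231.4, 252.9]), array([231., 255.]), array([229.8, 262.4])]
-258 [array([230.7, 251. ]), array([230.4, 252.8]), array([230. , 254.9]), array([228.7, 262.4])]
```

View pics/c6.png

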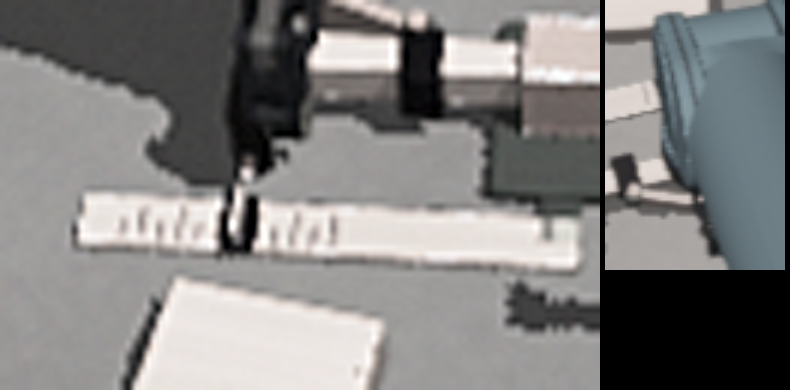

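In the scene crop the pointer tip at (246,178) is in line with the rib's light top at (238,215), which follows the slope of the stand's x. The numbers agree to about 1 mm. The lever is still open at about 0.35 rad. I'll centre the gripper over lever and tube, then squeeze.

Run:
```python
from h import *
env.servo_line(W(-4.25,-239.3,15),speed=20); env.dwell(.3); s=st('shift'); print(L(s['eef_pos']), np.array(s['force'])[:2]@yh)
env.move_gripper(0.6,40); s=st('60'); print(L(s['eef_pos']), L(s['force'][:2]+B))
env.move_gripper(0.0,40); env.dwell(.4); s=st('shut'); print(L(s['eef_pos']), L(s['force'][:2]+B))
for c in('wrist','scene','scene'): gap(c)
im,s=snap('wrist','z1.png');snap('scene','z1s.png')
```

```text
shift 35.1 [ 610.2 -154.9   13.7] [-1.797e+02 -1.000e-01  1.025e+02] op 1.001 gf 2.3 F [-2.2  4.3 -1.2]
[  -7.04241534 -239.0491114 ] 4.7049018940656895
60 35.6 [ 614.1 -154.3   15.8] [179.9   0.  102.5] op 0.6 gf 3.1 F [0.9 4.8 4.3]
[  -3.11789065 -239.30583375] [1.92331219 4.45131874]
shut 36.4 [ 614.8 -155.4   17.2] [179.8   0.2 102.5] op 0.314 gf 44.4 F [-3.5  3.7 16.1]
[  -2.67741452 -240.54637495] [-2.62103567  4.39480218]
wrist mark_rib 0.92 [447.4 307.5] [  74.8 -257.5]
wrist lever_tip 0.57 [259.2 308.7] [ -13.4 -250.1]
wrist foot_face 0.62 [291.  308.7] [   0.3 -250.1]
scene pointer 0.74 [229.2 252.6] [  55.5 -261.3]
scene pointer 0.48 [326.3 244.7] [11.9 10.1]
scene mark_rib 0.55 [227.  259.2] [  77.3 -264.2]
scene lever_tip 0.55 [320.7 246.1] [25.6 -6.5]
scene foot_face 0.77 [234.6 234.9] [   2.9 -252.3]
scene foot_face 0.61 [227.8 254. ] [  67.7 -262.1]
scene pointer 0.95 [228.9 255.5] [  65.  -260.8]
scene pointer 0.35 [321.3 240.8] [-0.5 -4.1]
scene foot_face 0.84 [233.2 237.8] [  13.1 -254.9]
scene foot_face 0.64 [227.2 252.4] [  62.7 -264.5]
```

Run:
```python
from h import *
for f in('f2s','z1s'):
    im=cv2.imread(f'pics/{f}.png').mean(2).astype(int); print(f); print(' '*4,*range(223,240))
    for r in range(250,267): print(r,*im[r,223:240])
gap('wrist')
```

```text
f2s
     223 224 225 226 227 228 229 230 231 232 233 234 235 236 237 238 239
250 65 69 66 69 71 50 16 24 35 16 9 0 45 52 43 143 161
251 68 66 64 68 70 64 19 48 93 48 8 3 52 119 72 136 159
252 63 67 65 67 68 69 29 65 106 50 4 3 42 153 136 150 157
253 67 65 65 67 67 65 29 183 205 89 0 62 115 158 166 159 154
254 63 64 65 64 66 62 40 170 215 106 94 140 162 162 158 157 155
255 53 53 57 59 61 54 101 118 162 135 155 163 160 157 158 157 156
256 126 128 127 132 82 35 191 182 165 166 163 157 155 156 156 156 156
257 125 149 160 168 87 16 230 179 107 98 145 156 153 154 155 154 151
258 188 203 210 232 115 29 244 168 19 0 174 188 169 159 155 148 158
259 237 236 241 246 111 99 239 151 19 0 219 234 216 211 208 205 212
260 232 233 243 172 27 141 216 119 10 0 197 237 234 233 234 236 198
261 231 234 246 135 0 208 208 89 3 0 196 235 232 230 230 234 167
262 199 226 249 136 0 252 208 67 3 12 224 241 212 224 232 213 176
263 198 231 233 109 0 199 167 53 1 28 223 242 166 211 234 190 195
264 223 239 214 90 0 81 133 63 0 68 225 244 148 208 237 168 213
265 241 248 250 127 3 28 93 44 0 182 243 245 175 220 241 17
[... 618 characters left out ...]
2 163 83 15 228 178 108 99 144 157 152 154 154 156 153
258 189 201 207 232 114 27 243 166 19 0 173 188 167 160 155 148 156
259 236 236 242 246 112 96 238 153 21 0 219 233 216 210 209 204 212
260 231 232 243 174 29 141 216 119 9 0 195 238 235 233 234 236 198
261 231 233 247 133 0 207 208 88 2 0 197 235 231 230 229 234 170
262 200 225 249 136 0 251 209 69 4 14 223 241 212 225 232 213 176
263 199 230 233 110 0 198 169 53 1 28 224 243 166 210 235 188 195
264 222 239 213 91 0 82 132 62 0 69 225 243 148 208 237 168 212
265 241 249 251 130 1 28 92 48 0 184 242 245 175 221 241 172 216
266 196 201 209 108 23 22 23 16 7 181 204 201 173 195 220 201 218
wrist foot_face 0.85 [292.9 312.1] [   1.2 -251.8]
```

Run:
```python
from h import *
st(); print(env.job_done())
```

```text
37.5 [ 614.8 -155.4   17.2] [179.8   0.2 102.5] op 0.317 gf 46.1 F [-1.5  3.9 13.1]
the job is handed in; nothing more can be done
None
```

The job is handed in at 37.5 s: both discs are stacked on the plate about 2 mm off centre, the pointer is within about 1 mm of the rib, and the gripper still squeezes the closed lever against the leg at about 45 N; the hand-in returned no verdict.

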